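# Store the charged battery pack and shut its box

## Task

The battery pack has finished charging: take it out of the charging dock, lay it flat in the cradle of the open battery box, fully down between the foam blocks, and then gently lower the hinged lid until the box is fully closed. Leave the tools and the hub lying between and beside them where they are.

Things in the scene. Friction and masses are not known exactly. Their poses are not given: they have to be found in the camera images.
- pack_centre (a point): Centre (13 mm above its underside) of the loose battery pack, a grey plastic block 120 x 42 x 26 mm with a black end cap, about 0.22 kg. x runs along its length from black cap to contact end, y across its 42 mm, z up. It starts on the bench, contact end in the dock, only about 45 mm of the black-cap end outside the mouth: take it by that end and draw it out straight.
- dock_mouth (a point): Centre of the mouth of the charging dock, at bench level. x points into the tunnel (the pack is drawn out along -x), z up. The tunnel is 50 mm wide, 35 mm high, 84 mm deep and open only here; the bench is its floor. The dock is a black housing fixed to the bench, 92 mm long, 70 mm wide, 51 mm high.
- cradle (a point): Where the pack's centre belongs, 17 mm above the bench, in the middle of the box: a slot 48 mm wide, 156 mm long, between four dark foam blocks (tops 33 mm above the bench). x along the slot, from the box front to the hinge. The blocks fill 40 mm at each end: only in the middle 76 mm is there finger room beside the pack, so it must be held at its middle (put down and retaken).
- battery_box: The grey metal battery box, fixed to the bench; origin at the centre of its underside, x from the front to the hinged end, z up. Outside 164 mm (x) by 134 mm (y), rim 42 mm above the bench; walls and floor 4 mm thick; the pack lies on the floor, either end in front.
- lid_hinge (a point): Middle of the lid's hinge axis, 85 mm behind the box centre along the box's +x and 42 mm above the bench. Axes as for the cradle; the hinge axis is y.
- lid_tab (a point): Centre of the steel finger tab (18 mm long, 50 mm wide, 5 mm thick) on the free edge of the lid, 176 mm from the hinge axis; it moves with the lid. The lid is a flat plate 138 mm wide, 168 mm long; its top (outer) face lies 6 mm off the hinge axis. Its axes turn with the lid and equal the box's when closed.
- lid (a joint): Angle of the lid, rad: 0 closed (lying flat on the rim), about 1.57 standing upright, 1.75 fully open; closed, the lid reaches from the hinge towards the box front (-x). It starts near upright. The hinge is stiff: the lid stays where it is left at any angle and about 3 N at its free edge moves it. It must be pushed all the way; there is no catch.
- hub_centre (a point): Bystander: centre of a dark flat hub, 30 x 74 x 14, long side along its y.
- pliers_centre (a point): Bystander: centre of a pair of blue-handled pliers, 139 x 50 x 10, long side along its x.
- hex_keys_centre (a point): Bystander: centre of a folding hex key set, 26 x 92 x 22, long side along its y.
- driver_centre (a point): Bystander: centre of a yellow-handled screwdriver, 21 x 165 x 20, long side along its y.

How it is judged:
By the outcome, as a careful person would: the job done as asked, in the order asked, and still so for the second after the job is handed in, with the robot touching nothing.
It also fails if it takes over 72 s, if anything falls off the work surface, if the arm or the gripper's body presses on something with over 40 N, if the wrist force passes 120 N, or if a joint passes its speed limit or range.

## Robot

A 7-joint arm with a two-finger parallel gripper is mounted at the origin on a cart in front of the work surface, level with it; the furniture and walls round the work are solid. World frame = base frame: x ahead of the robot, y to its left, z up, the work surface at z = 0. Lengths are in m, angles in rad, forces in N, time in s.
With the tool pointing down it reaches from about 0.35 to 0.775 m from the base axis. Payload 3.1 kg.
Tool frame: the origin (TCP) lies at the very end of the fingers, on their centre line; the grasp point (between the pads) lies 19 mm behind it; z points along the fingers, y is the line along which they close (so a half turn about z gives the same grasp; the last joint's range is limited). The gripper opens to 85 mm and grips with 20 to 120 N. Pads are 22 mm wide; open, the fingers measure 114 mm over their backs; the gripper's body (76 mm by 85 mm) begins 54 mm behind the grasp point. The pads swing forward as they close: fully open they stand 13 mm farther back than shut.
Start: joints at [-1.345, 0.311, 0.014, 1.512, -0.004, 1.319, -0.027], TCP at [0.146, 0.53, 0.231] pointing down, gripper open.
Joint ranges: [-2.7, 2.7], [-0.3, 1.91], [-1.27, 1.3], [0.12, 2.57], [-1.44, 4.58], [0.2, 2.03], [-3.05, 3.05]. Speed limits (rad/s): [2.79, 2.79, 3.14, 3.14, 3.14, 3.14, 3.14].

## Interface

Orientations are given as a rotation vector (axis times angle).
In Python, from rig import r gives the robot as it stands.
- The arm moves only by the shell command python3 -m crank 'ROWS' [FORCE]. ROWS is a JSON object of lists of equal length, an entry for each row: "dp": the shift along the tool's x, y, z in m, a list of three; "rotation": the turn, a rotation vector about the tool's x, y, z in rad, a list of three; "gripper": the opening, from 0 (shut) to 1 (fully open). In form: {"dp": [[x, y, z], ...], "rotation": [[wx, wy, wz], ...], "gripper": [gripper, ...]}. A call has 1 to 5 rows; each row is the pose to reach, as a shift and turn from the pose commanded when the call began, along the tool's axes at that moment; what a row does not reach only later rows make up. A row lasts 1/10 s, in which the tool goes at most 50 mm and 8.59 degrees, less where a joint would pass 70% of its speed; a pose out of reach is approached as far as the arm can. A call with a gripper value outside its range is refused whole. The fingers move at their own pace and stop on an object; FORCE is the grip in N (left out, the last holds). Time passes only in rows, so rows that repeat a pose let the fingers close. It gives the time, the measured TCP pose, the force, the opening and the grip force at its end, in the units of the state.
- r.get_state(): the state, without advancing time (a new reading comes with each control period).
- r.snapshot(name): name is "scene" or "top" or "wrist"; returns a dict with "color" (480x640x3 uint8, red, green, blue), "fx", "fy", "cx", "cy" (pixels), "k1" (the pictures are not rectified: a ray, as slopes to the right and down, at radius r is drawn at 1 + k1 r^2 times it, then the intrinsics apply), "pose" (4x4, takes a point from camera to world coordinates); the wrist camera has in their place "T_tool_cam" (4x4, takes a point from camera to tool coordinates, whose origin is the TCP and whose axes are the flange's). Camera axes: x right, y down, z forward; pixel columns grow to the right and rows downward; lengths in m; the calibration is good to about 2 mm. A picture is of the moment at which its call begins: read the wrist's pose just before it. There is no depth.
- r.close_job(): hands the job in; it is judged then, once.
The state is a dict: "time_s": time; "q": joint angles; "qd": joint speeds; "joint_torque": joint torques, N m; "ee_pos": TCP position; "orientation": TCP orientation; "force": force on the tool from outside, world axes, zero at the start; "wrist_torque": the same for the moment, N m; "gripper_width": finger opening in m; "gripper_force": force on a finger pad.
Only numpy, scipy, OpenCV 4.12 (cv2) and the standard library are available. Lean on these libraries where they do the work, as an engineer would, in place of code of your own. Each camera call takes 0.05 s, during which the arm holds its last target. There are 200 camera calls.

## Working session

There is one attempt and no reset: what is moved stays moved. The work goes in short steps, Python scripts to look and compute and a shell command to move; the robot and the scene stay as the last step left them, time stands still between calls to the robot, and variables do not carry over. Pictures are saved under pics/ and viewed, at most 10 in all, crops included, and the job is handed in when it is done.

```bash
mkdir -p pics; ls; python3 - <<'E'
from rig import r
import cv2,numpy as np
print(r.get_state())
for n in("scene","top"):
    s=r.snapshot(n); cv2.imwrite(f"pics/{n}0.png",s["color"][:,:,::-1])
    print(n,{k:v for k,v in s.items() if k!="color"})
    np.savez(f"{n}0.npz",**s)
E
```

```text
pics
{'time_s': 0.0, 'q': array([-1.34469459,  0.31175295,  0.01403211,  1.51305889, -0.00440472,
        1.31917844, -0.02717404]), 'qd': array([ 0.0004524 ,  0.00165922, -0.00049165,  0.00180631,  0.00015565,
        0.00343539,  0.00110968]), 'joint_torque': array([-2.78811294e-04, -3.79919779e+01,  1.45868640e-01, -2.30594784e+01,
        1.21421018e-02,  1.38611280e-02,  7.36437045e-06]), 'ee_pos': array([0.14535268, 0.52969587, 0.23020544]), 'orientation': array([-0.41927889, -3.11327247,  0.00370264]), 'force': array([-0.06761391,  0.4448273 ,  0.14573661]), 'wrist_torque': array([-0.01231917,  0.02050177, -0.05365809]), 'gripper_force': 0.0, 'gripper_width': 0.08467295437157844}
scene {'fx': 452.0978405837235, 'fy': 452.0978405837235, 'cx': 315.11117018145194, 'cy': 240.82483284984062, 'k1': -0.07887178809318995, 'pose': array([[ 0.70526741, -0.43896755,  0.55669145, -0.01890243],
       [-0.70886108, -0.44846156,  0.54442465, -0.62759804],
       [ 0.01066997, -0.77858187, -0.62745233,  0.71435378],
       [ 0.        ,  0.        ,  0.        ,  1.        ]])}
top {'fx': 529.8802301188567, 'fy': 529.8802301188567, 'cx': 316.8839660990032, 'cy': 242.32781854216802, 'k1': -0.03514397448095861, 'pose': array([[-0.00181954, -0.99495998,  0.10025627,  0.42922164],
       [-0.9996748 ,  0.00435989,  0.02512537, -0.0947613 ],
       [-0.02543584, -0.10017795, -0.99464436,  1.115115  ],
       [ 0.        ,  0.        ,  0.        ,  1.        ]])}
```

View pics/top0.png

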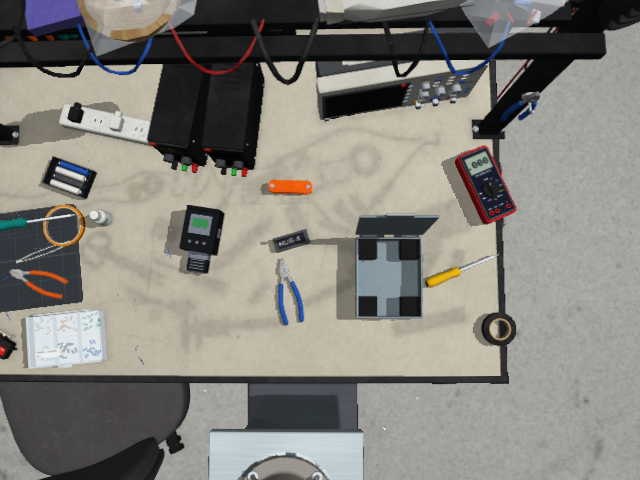

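View pics/scene0.png

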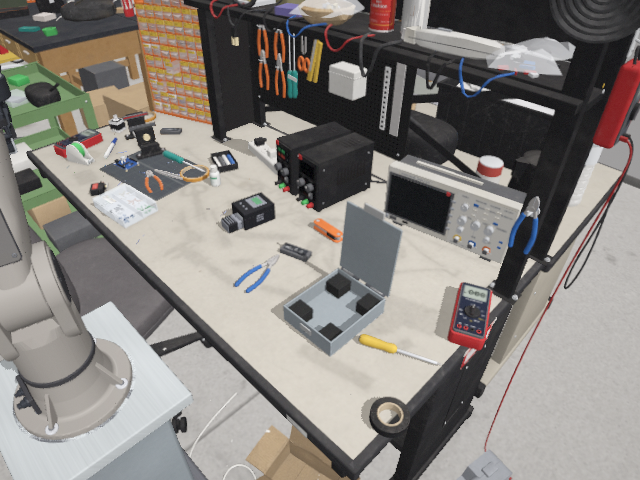

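The top view shows the dock at about (202,238) with its mouth facing down and the pack cap at (198,263). The box is at about (389,278), with the lid upright at row 225. I'll enlarge both to pick corners.

```bash
python3 - <<'E'
import cv2,numpy as np
im=cv2.imread("pics/top0.png")
a=cv2.resize(im[190:290,160:245],None,fx=5,fy=5,interpolation=cv2.INTER_CUBIC)[:, :400]
a=cv2.resize(im[195:285,165:231],(396,540),interpolation=cv2.INTER_CUBIC)  #x6
b=cv2.resize(im[205:325,345:435],(396,528),interpolation=cv2.INTER_CUBIC) #x4.4
c=np.zeros((540,800,3),np.uint8);c[:540,:396]=a;c[:528,400:796]=b
cv2.imwrite("pics/crop1.png",c)
E
cat > h.py <<'E'
import numpy as np,cv2
from scipy.spatial.transform import Rotation as R
def ray(s,u,v,T):
    d=np.array([(u-s["cx"])/s["fx"],(v-s["cy"])/s["fy"]]);p=d.copy()
    for _ in range(20): p=d/(1+s["k1"]*(p@p))
    return T[:3,3],T[:3,:3]@np.r_[p,1]
def at(s,u,v,z,T=None):
    T=s["pose"] if T is None else T
    o,d=ray(s,u,v,T); return o+d*(z-o[2])/d[2]
def proj(s,P,T=None):
    T=s["pose"] if T is None else T
    p=T[:3,:3].T@(np.array(P)-T[:3,3]);p=p[:2]/p[2];p=p*(1+s["k1"]*(p@p))
    return np.array([s["cx"]+s["fx"]*p[0],s["cy"]+s["fy"]*p[1]])
def load(n): return dict(np.load(n+".npz"))
def tcp(st):
    T=np.eye(4);T[:3,:3]=R.from_rotvec(st["orientation"]).as_matrix();T[:3,3]=st["ee_pos"];return T
def wrist(n):
    from rig import r
    st=r.get_state();s=r.snapshot("wrist");s["pose"]=tcp(st)@s["T_tool_cam"]
    np.savez(n+".npz",**s);cv2.imwrite(f"pics/{n}.png",s["color"][:,:,::-1]);return s,st
def togo(pos,xdir,zdir=(0,0,-1)):
    "shift & turn in tool axes from present pose to TCP pos, tool z along zdir, tool x along +-xdir (nearest)"
    from rig import r
    st=r.get_state();T=tcp(st);z=np.array(zdir,float);z/=np.linalg.norm(z)
    x=np.array(xdir,float);x-=z*(x@z);x/=np.linalg.norm(x)
    if x@T[:3,0]<0:x=-x
    M=np.c_[x,np.cross(z,x),z]
    return T[:3,:3].T@(np.array(pos)-T[:3,3]),R.from_matrix(T[:3,:3].T@M).as_rotvec()
E
```

```text
(no output)
```

View pics/crop1.png

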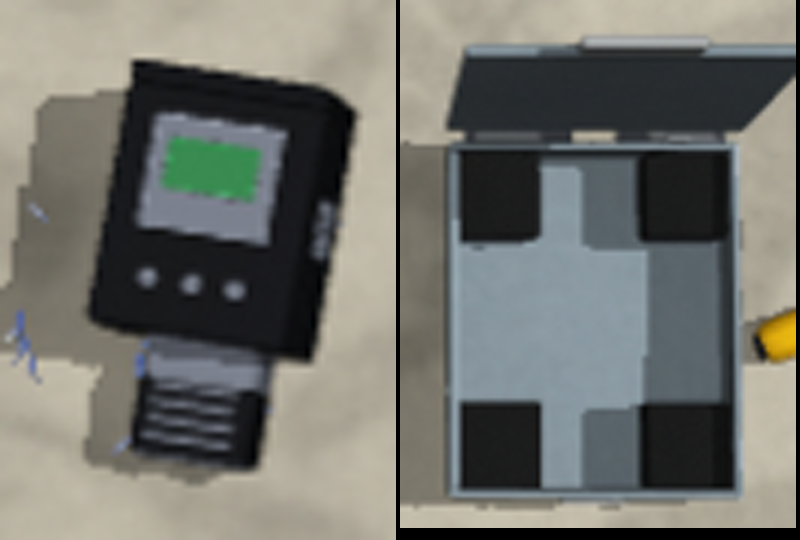

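The crop shows the box rim corners at (449,145), (740,145), (448,496) and (741,496). The dock's left top edge runs (135,65)–(92,318). The pack's cap end edge runs (132,455)–(258,470).

```bash
python3 - <<'E'
from h import *
s=load("top0")
A=lambda c,z:at(s,(c[0]+.5)/6+164.5,(c[1]+.5)/6+194.5,z)
B=lambda c,z:at(s,(c[0]-400+.5)/4.4+344.5,(c[1]+.5)/4.4+204.5,z)
b=np.array([B(c,.042) for c in((449,145),(740,145),(448,496),(741,496))]);print(b,b.mean(0))
print("sizes",[np.linalg.norm(b[i]-b[j]) for i,j in((0,1),(2,3),(0,2),(1,3))])
print("cradle slot at floor",[B(c,.004) for c in ((540,450),(640,450))],[B(c,.033) for c in ((540,200),(640,200),(540,450),(640,450))])
d=[A((135,65),.051),A((92,318),.051)];x=d[0]-d[1];print("dock",d,np.linalg.norm(x),np.degrees(np.arctan2(x[1],x[0])))
p=[A((133,455),.026),A((258,470),.026)];y=p[0]-p[1];print("pack end",p,np.linalg.norm(y),np.degrees(np.arctan2(y[1],y[0])))
pm=(p[0]+p[1])/2;print(pm)
m=[A((92,318),.051),A((290,350),.051)];print(m,np.linalg.norm(m[0]-m[1]))
print("lid edge",[B(c,.21) for c in((465,48),(583,42),(708,42))])
for n,c in (("pliers",(290,305)),("hub",(291,240)),("key",(290,187)),("drv",(460,270))): print(n,at(s,*c,.01))
E
```

```text
[[ 0.5467734  -0.14677034  0.042     ]
 [ 0.54616607 -0.28094334  0.042     ]
 [ 0.38584344 -0.14489555  0.042     ]
 [ 0.38555825 -0.2780741   0.042     ]] [ 0.46608529 -0.21267083  0.042     ]
sizes [np.float64(0.13417437061550003), np.float64(0.13317885851141198), np.float64(0.16094087281189143), np.float64(0.16063345133572496)]
cradle slot at floor [array([ 0.40579616, -0.1902719 ,  0.004     ]), array([ 0.40568148, -0.23741451,  0.004     ])] [array([ 0.52184994, -0.18922459,  0.033     ]), array([ 0.52165767, -0.23560565,  0.033     ]), array([ 0.40640756, -0.18777909,  0.033     ]), array([ 0.40629588, -0.23369127,  0.033     ])]
dock [array([0.61373356, 0.19828149, 0.051     ]), array([0.52695177, 0.2109911 , 0.051     ])] 0.08770754665306349 -8.33200880557332
pack end [array([0.48165898, 0.2027151 , 0.026     ]), array([0.47639222, 0.15904783, 0.026     ])] 0.0439837296776014 83.1227041635879
[0.4790256  0.18088146 0.026     ]
[array([0.52695177, 0.2109911 , 0.051     ]), array([0.51582267, 0.1430609 , 0.051     ])] 0.06883581357825239
lid edge [array([ 0.56655513, -0.14524271,  0.21      ]), array([ 0.56868275, -0.1913952 ,  0.21      ]), array([ 0.56843105, -0.24020088,  0.21      ])]
pliers [ 0.41009228 -0.01077862  0.01      ]
hub [ 0.54576569 -0.01246637  0.01      ]
key [ 0.65891311 -0.00996988  0.01      ]
drv [ 0.48154114 -0.36410172  0.01      ]
```

Measurements agree with the given sizes: rim 134 x 161 mm, pack 44 mm wide, box yaw about -0.7°, pack yaw about -7.5°. Next I'll work out the move to above the cap.

```bash
python3 - <<'E'
from h import *
from rig import r
print(tcp(r.get_state())[:3,:3].round(3)); print(r.snapshot("wrist")["T_tool_cam"].round(3))
print(togo((.49,.18,.17),(.991,-.131,0)))
E
```

```text
[[-0.964  0.265 -0.   ]
 [ 0.265  0.964 -0.002]
 [-0.    -0.002 -1.   ]]
[[-0.002 -0.963 -0.268  0.069]
 [ 1.    -0.001 -0.002  0.   ]
 [ 0.002 -0.268  0.963 -0.142]
 [ 0.     0.     0.     1.   ]]
(array([-0.4248799 , -0.2461201 ,  0.06094517]), array([-1.84528646e-03, -2.74137533e-05, -1.36288342e-01]))
```

```bash
python3 -m crank '{"dp":[[-0.042,-0.025,0.006],[-0.084,-0.05,0.012],[-0.126,-0.075,0.018],[-0.168,-0.1,0.024],[-0.21,-0.125,0.03]],"rotation":[[0,0,0],[0,0,0],[0,0,0],[0,0,0],[0,0,0]],"gripper":[1,1,1,1,1]}' && python3 -m crank '{"dp":[[-0.042,-0.025,0.006],[-0.084,-0.05,0.012],[-0.126,-0.075,0.018],[-0.168,-0.1,0.024],[-0.215,-0.121,0.03]],"rotation":[[0,0,0],[0,0,-0.03],[0,0,-0.07],[0,0,-0.11],[0,0,-0.136]],"gripper":[1,1,1,1,1]}' && python3 -m crank '{"dp":[[0,0,0],[0,0,0]],"rotation":[[0,0,0],[0,0,0]],"gripper":[1,1]}'; python3 - <<'E'
from h import *
s,st=wrist("w1");print(st["time_s"],st["ee_pos"])
E
```

```text
time_s: 0.65
ee_pos: [0.3159, 0.3526, 0.201]
orientation: [-0.419, -3.114, -0.0]
force: [-0.5, 1.1, -0.8]
gripper_width: 0.0853
gripper_force: 0.0
time_s: 1.15
ee_pos: [0.4894, 0.18, 0.1712]
orientation: [-0.205, -3.134, -0.0]
force: [0.2, 1.0, 0.7]
gripper_width: 0.0852
gripper_force: 0.0
time_s: 1.35
ee_pos: [0.4892, 0.1804, 0.1709]
orientation: [-0.213, -3.133, 0.001]
force: [-0.4, 0.7, -0.1]
gripper_width: 0.0852
gripper_force: 0.0
1.35 [0.48921577 0.18039775 0.17086564]
```

View pics/w1.png

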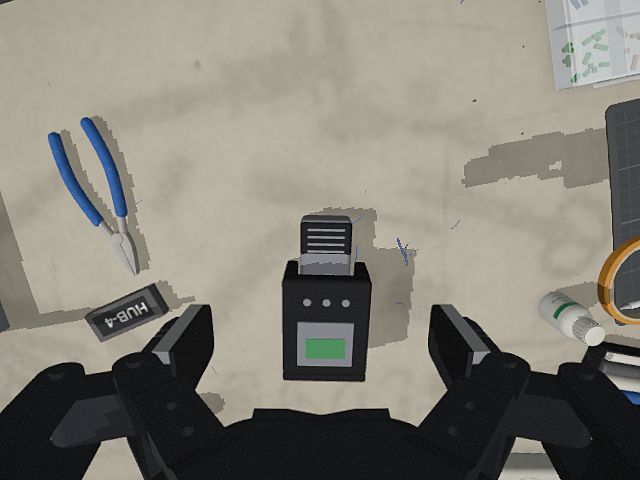

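The wrist view shows the cap-end top corners at (303,217) and (350,217), and the pack sides reaching the dock mouth near row 265. It sits nearly aligned between the fingers.

```bash
python3 - <<'E'
from h import *
s=load("w1");g=lambda u,v,z:at(s,u,v,z).round(4)
a,b=g(303,217,.026),g(350,217,.026);print(a,b,np.linalg.norm(a-b),(a+b)/2)
c,d=g(300,253,.026),g(353,253,.026);print(c,d,np.linalg.norm(c-d),(c+d)/2)
c,d=g(283,279,.051),g(371,279,.051);print("dock front top",c,d,np.linalg.norm(c-d),(c+d)/2)
e,f=g(283,379,.051),g(365,380,.051);print("dock back top",e,f,(e+f)/2)
x=(e+f-c-d)/2;print(np.degrees(np.arctan2(x[1],x[0])),np.linalg.norm(x))
print(togo((.497,.1775,.006),(.991,-.131,0)))
E
```

```text
[0.4731 0.1683 0.026 ] [0.4782 0.2053 0.026 ] 0.03734983266361444 [0.47565 0.1868  0.026  ]
[0.5023 0.1614 0.026 ] [0.5082 0.2043 0.026 ] 0.043303810455894085 [0.50525 0.18285 0.026  ]
dock front top [0.5138 0.1479 0.051 ] [0.523  0.2143 0.051 ] 0.0670343195684121 [0.5184 0.1811 0.051 ]
dock back top [0.6016 0.133  0.051 ] [0.6118 0.2007 0.051 ] [0.6067  0.16685 0.051  ]
-9.167447166723807 0.0894424535665251
(array([-0.00958679, -0.00367405,  0.16501848]), array([ 0.0001676 , -0.00162364, -0.00063533]))
```

```bash
python3 -m crank '{"dp":[[-0.01,0.001,0.04],[-0.01,0.001,0.08],[-0.01,0.001,0.12],[-0.01,0.001,0.15],[-0.01,0.001,0.167]],"rotation":[[0,0,0],[0,0,0],[0,0,0],[0,0,0],[0,0,0]],"gripper":[1,1,1,1,1]}' 30 && python3 -m crank '{"dp":[[0,0,0],[0,0,0],[0,0,0],[0,0,0],[0,0,0]],"rotation":[[0,0,0],[0,0,0],[0,0,0],[0,0,0],[0,0,0]],"gripper":[1,0,0,0,0]}' 30 && python3 -m crank '{"dp":[[0,0,0],[0,0,0],[0,0,0],[0,0,0],[0,0,0]],"rotation":[[0,0,0],[0,0,0],[0,0,0],[0,0,0],[0,0,0]],"gripper":[0,0,0,0,0]}' 40
```

```text
time_s: 1.9
ee_pos: [0.4952, 0.1837, 0.0018]
orientation: [-0.2, -3.13, 0.001]
force: [-0.3, 0.7, -0.3]
gripper_width: 0.0855
gripper_force: 0.0
time_s: 2.4
ee_pos: [0.5002, 0.1825, 0.0063]
orientation: [0.206, 3.132, 0.003]
force: [-1.1, -0.2, 5.1]
gripper_width: 0.0415
gripper_force: 31.4
time_s: 2.9
ee_pos: [0.5002, 0.1825, 0.0063]
orientation: [0.206, 3.132, 0.003]
force: [-1.2, 0.0, 6.4]
gripper_width: 0.041
gripper_force: 40.1
```

```bash
python3 -m crank '{"dp":[[0.005,0,-0.002],[0.02,0,-0.002],[0.04,0,-0.002],[0.06,0,-0.002],[0.08,0,-0.002]],"rotation":[[0,0,0],[0,0,0],[0,0,0],[0,0,0],[0,0,0]],"gripper":[0,0,0,0,0]}' && python3 -m crank '{"dp":[[0.012,0,0],[0.02,0,0],[0.02,0,0],[0.02,0,0.002],[0.02,0,0.002]],"rotation":[[0,0,0],[0,0,0],[0,0,0],[0,0,0],[0,0,0]],"gripper":[0,0,0,0,0]}' && python3 -m crank '{"dp":[[0,0,0],[0,0,0],[0,0,0],[0,0,0],[0,0,0]],"rotation":[[0,0,0],[0,0,0],[0,0,0],[0,0,0],[0,0,0]],"gripper":[0.8,0.8,0.9,1,1]}' && python3 -m crank '{"dp":[[0,0,-0.02],[0,0,-0.06],[0,0,-0.11],[0,0,-0.15],[0,0,-0.15]],"rotation":[[0,0,0],[0,0,0],[0,0,0],[0,0,0],[0,0,0]],"gripper":[1,1,1,1,1]}'; python3 - <<'E'
from h import *
s,st=wrist("w2");print(st["time_s"],st["ee_pos"])
E
```

```text
time_s: 3.4
ee_pos: [0.4187, 0.1919, 0.0065]
orientation: [0.207, 3.135, -0.0]
force: [0.9, 0.1, -1.0]
gripper_width: 0.0411
gripper_force: 40.8
time_s: 3.9
ee_pos: [0.3989, 0.1948, 0.0062]
orientation: [-0.208, -3.131, -0.0]
force: [-7.8, -1.0, 20.3]
gripper_width: 0.0413
gripper_force: 42.9
time_s: 4.4
ee_pos: [0.3999, 0.1946, 0.0043]
orientation: [-0.207, -3.135, 0.0]
force: [-0.3, -0.0, -0.4]
gripper_width: 0.0856
gripper_force: 0.0
time_s: 4.9
ee_pos: [0.4042, 0.1968, 0.1603]
orientation: [0.206, 3.124, 0.012]
force: [0.5, 0.3, -0.5]
gripper_width: 0.0852
gripper_force: 0.0
4.9 [0.40419871 0.19683985 0.16025754]
```

View pics/w2.png

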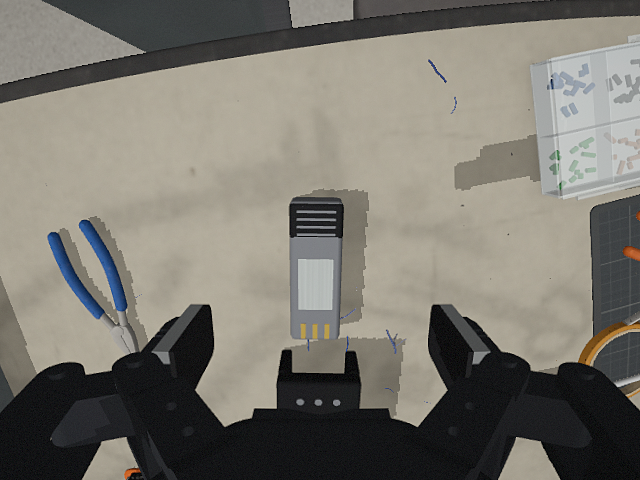

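The pack is fully out, with its top face corners at about (290,204), (342,204), (291,338) and (340,338). The dock mouth is beyond it.

```bash
python3 - <<'E'
from h import *
s=load("w2");g=lambda u,v,z:at(s,u,v,z)
a,b,c,d=g(290,204,.026),g(342,204,.026),g(291,338,.026),g(340,338,.026)
x=(c+d-a-b)/2;ctr=(a+b+c+d)/4;print(ctr,np.linalg.norm(x),np.degrees(np.arctan2(x[1],x[0])),np.linalg.norm(a-b),np.linalg.norm(c-d))
print(togo((ctr[0],ctr[1],.006),x))
E
```

```text
[0.4357906  0.18975919 0.026     ] 0.11423495512344703 -8.068207503814934 0.03942998391056183 0.04155746679498019
(array([-0.03330832, -0.00243817,  0.15160462]), array([0.00499784, 0.00572802, 0.00917809]))
```

```bash
python3 -m crank '{"dp":[[-0.037,0,0.02],[-0.037,0,0.06],[-0.037,0,0.1],[-0.037,0,0.135],[-0.037,0,0.148]],"rotation":[[0,0,0],[0,0,0],[0,0,0],[0,0,0],[0,0,0]],"gripper":[1,1,1,1,1]}' 40 && python3 -m crank '{"dp":[[0,0,0],[0,0,0],[0,0,0],[0,0,0],[0,0,0]],"rotation":[[0,0,0],[0,0,0],[0,0,0],[0,0,0],[0,0,0]],"gripper":[1,0,0,0,0]}' 40 && python3 -m crank '{"dp":[[0,0,-0.01],[0,0,-0.05],[0,0,-0.09],[0,0,-0.12],[0,0,-0.12]],"rotation":[[0,0,0],[0,0,0],[0,0,0],[0,0,0],[0,0,0]],"gripper":[0,0,0,0,0]}' 40;  python3 -m crank '{"dp":[[0,0,0],[0,0,0]],"rotation":[[0,0,0],[0,0,0]],"gripper":[0,0]}'; python3 - <<'E'
from h import *
a=np.radians(-.7)
print(togo((.466,-.2127,.13),(np.cos(a),np.sin(a),0)))
E
```

```text
time_s: 5.45
ee_pos: [0.4319, 0.1876, 0.0015]
orientation: [-0.207, -3.126, 0.009]
force: [-0.4, 0.2, -0.5]
gripper_width: 0.085
gripper_force: 0.0
time_s: 5.95
ee_pos: [0.4377, 0.1904, 0.0078]
orientation: [0.207, 3.132, 0.003]
force: [0.2, -0.7, 3.9]
gripper_width: 0.0408
gripper_force: 43.2
time_s: 6.45
ee_pos: [0.4399, 0.1913, 0.1315]
orientation: [0.206, 3.126, 0.009]
force: [-0.4, -0.4, -1.9]
gripper_width: 0.0408
gripper_force: 42.6
time_s: 6.65
ee_pos: [0.4348, 0.1893, 0.1251]
orientation: [-0.206, -3.131, 0.003]
force: [-0.8, 0.7, -2.5]
gripper_width: 0.0409
gripper_force: 42.5
(array([-0.08367449, -0.39438863, -0.00441481]), array([-0.00182   , -0.0032965 , -0.11938647]))
```

```bash
python3 -m crank '{"dp":[[-0.008,-0.04,0],[-0.016,-0.08,0],[-0.024,-0.12,0],[-0.032,-0.16,0],[-0.04,-0.2,0]],"rotation":[[0,0,0],[0,0,0],[0,0,0],[0,0,0],[0,0,0]],"gripper":[0,0,0,0,0]}' 40 && python3 -m crank '{"dp":[[-0.009,-0.04,0],[-0.018,-0.08,0],[-0.027,-0.12,0],[-0.036,-0.16,0],[-0.044,-0.194,0]],"rotation":[[0,0,0],[0,0,-0.03],[0,0,-0.06],[0,0,-0.09],[0,0,-0.119]],"gripper":[0,0,0,0,0]}' && python3 -m crank '{"dp":[[0,0,0],[0,0,0],[0,0,0]],"rotation":[[0,0,0],[0,0,0],[0,0,0]],"gripper":[0,0,0]}'; python3 - <<'E'
from h import *
from rig import r
s,st=wrist("w3");print(st["time_s"],st["ee_pos"])
t=r.snapshot("top");np.savez("top3.npz",**t);cv2.imwrite("pics/top3.png",t["color"][:,:,::-1])
b=cv2.resize(t["color"][200:325,340:440,::-1],None,fx=3.2,fy=3.2,interpolation=cv2.INTER_CUBIC)
c=np.zeros((480,800,3),np.uint8);w=cv2.resize(s["color"][:,:,::-1],(480,360));c[:360,:480]=w;c[:400,480:800]=b
cv2.imwrite("pics/c3.png",c)
E
```

```text
time_s: 7.15
ee_pos: [0.4481, -0.0152, 0.1248]
orientation: [-0.206, -3.131, 0.001]
force: [0.9, -0.2, -2.7]
gripper_width: 0.0406
gripper_force: 42.5
time_s: 7.65
ee_pos: [0.4662, -0.2137, 0.1246]
orientation: [-0.021, -3.137, -0.0]
force: [0.6, -0.5, -1.5]
gripper_width: 0.0411
gripper_force: 42.5
time_s: 7.95
ee_pos: [0.4672, -0.2099, 0.125]
orientation: [-0.018, -3.138, -0.003]
force: [0.4, 0.1, -2.4]
gripper_width: 0.0413
gripper_force: 42.5
7.95 [ 0.46718784 -0.20989648  0.12502621]
```

View pics/c3.png

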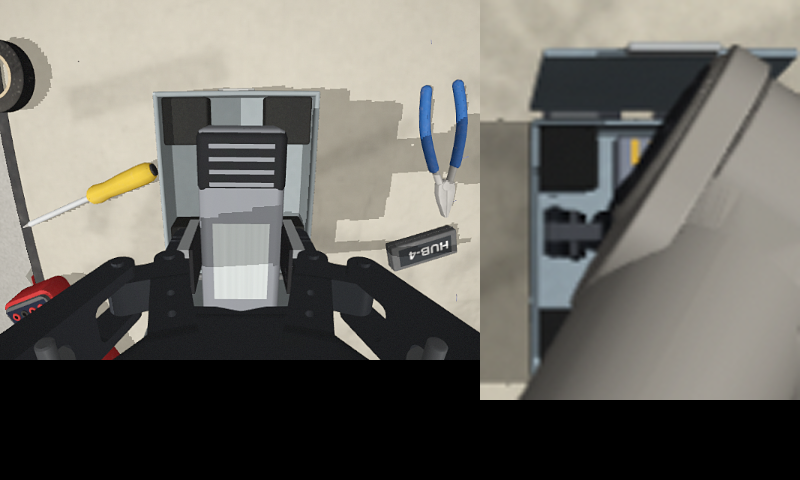

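The view from above the box shows the front rim corners at about (152,92) and (320,92) in the reduced picture. The foam slot edges are at u 211 and 263, and the pack's cap edge runs u 198–285. The top view is mostly hidden by the arm.

```bash
python3 - <<'E'
from h import *
s=load("w3");g=lambda u,v,z:at(s,u*4/3,v*4/3,z)
print("rim",g(152,92,.042),g(320,92,.042),(g(152,92,.042)+g(320,92,.042))/2)
print("slot",g(211,99,.033),g(263,99,.033),(g(211,99,.033)+g(263,99,.033))/2)
print("cap",g(198,133,.143),g(286,133,.143),(g(198,133,.143)+g(286,133,.143))/2)
print("label end",g(201,188,.143),g(283,188,.143),(g(201,188,.143)+g(283,188,.143))/2)
for p in ((.466,-.2127,.126),(.466,-.2127,.125)): print(togo(p,(1,-.012,0)))
E
```

```text
rim [ 0.38324855 -0.2783257   0.042     ] [ 0.38509144 -0.14577438  0.042     ] [ 0.38416999 -0.21205004  0.042     ]
slot [ 0.38931197 -0.2327158   0.033     ] [ 0.38989421 -0.19008405  0.033     ] [ 0.38960309 -0.21139993  0.033     ]
cap [ 0.40849474 -0.22782174  0.143     ] [ 0.40900471 -0.18851488  0.143     ] [ 0.40874973 -0.20816831  0.143     ]
label end [ 0.43402574 -0.22773713  0.143     ] [ 0.43453701 -0.18919841  0.143     ] [ 0.43428137 -0.20846777  0.143     ]
(array([ 0.00177414, -0.00297546, -0.0003267 ]), array([ 0.00150355, -0.00163696,  0.00192344]))
(array([ 0.0017725 , -0.00297697,  0.00067329]), array([ 0.00150355, -0.00163696,  0.00192344]))
```

```bash
python3 -m crank '{"dp":[[0.002,-0.003,0.01],[0.002,-0.003,0.04],[0.002,-0.003,0.07],[0.002,-0.003,0.09],[0.002,-0.003,0.1]],"rotation":[[0,0,0.002],[0,0,0.002],[0,0,0.002],[0,0,0.002],[0,0,0.002]],"gripper":[0,0,0,0,0]}' 40 && python3 -m crank '{"dp":[[0,0,0.003],[0,0,0.006],[0,0,0.009],[0,0,0.012],[0,0,0.012]],"rotation":[[0,0,0],[0,0,0],[0,0,0],[0,0,0],[0,0,0]],"gripper":[0,0,0,0,0]}';python3 -m crank '{"dp":[[0,0,0],[0,0,0]],"rotation":[[0,0,0],[0,0,0]],"gripper":[0,0]}'
```

```text
time_s: 8.55
ee_pos: [0.464, -0.2132, 0.024]
orientation: [-0.022, -3.137, -0.003]
force: [-0.5, 0.4, -2.6]
gripper_width: 0.0408
gripper_force: 42.4
time_s: 9.05
ee_pos: [0.4662, -0.2147, 0.0147]
orientation: [0.023, 3.141, -0.0]
force: [-0.4, 0.2, -2.6]
gripper_width: 0.0412
gripper_force: 42.5
time_s: 9.25
ee_pos: [0.4662, -0.2149, 0.0148]
orientation: [0.023, 3.141, -0.0]
force: [-0.1, -0.1, -2.0]
gripper_width: 0.041
gripper_force: 42.5
```

```bash
python3 -m crank '{"dp":[[0,0,0.001],[0,0,0.002],[0,0,0.003],[0,0,0.004],[0,0,0.004]],"rotation":[[0,0,0],[0,0,0],[0,0,0],[0,0,0],[0,0,0]],"gripper":[0,0,0,0,0]}'
```

```text
time_s: 9.75
ee_pos: [0.466, -0.2147, 0.0118]
orientation: [0.023, 3.141, 0.001]
force: [-3.2, 1.2, 8.6]
gripper_width: 0.0406
gripper_force: 43.7
```

Contact shows at z 0.0118, as expected for the floor. Release to moderate opening (box walls), rise, and look.

```bash
python3 -m crank '{"dp":[[0,0,-0.001],[0,0,-0.001],[0,0,-0.001],[0,0,-0.001],[0,0,-0.001]],"rotation":[[0,0,0],[0,0,0],[0,0,0],[0,0,0],[0,0,0]],"gripper":[0.75,0.75,0.75,0.75,0.75]}' && python3 -m crank '{"dp":[[0,0,-0.02],[0,0,-0.06],[0,0,-0.1],[0,0,-0.14],[0,0,-0.18]],"rotation":[[0,0,0],[0,0,0],[0,0,0],[0,0,0],[0,0,0]],"gripper":[0.75,0.75,0.75,0.75,0.75]}' && python3 -m crank '{"dp":[[0,0,-0.04],[0,0,-0.06],[0,0,-0.06]],"rotation":[[0,0,0],[0,0,0],[0,0,0]],"gripper":[0.5,0.2,0]}'; python3 - <<'E'
from h import *
from rig import r
s,st=wrist("w4");print(st["time_s"],st["ee_pos"],st["q"])
t=r.snapshot("scene");np.savez("sc4.npz",**t)
c=np.zeros((480,800,3),np.uint8);c[:360,:480]=cv2.resize(s["color"][:,:,::-1],(480,360));c[:400,480:800]=cv2.resize(t["color"][190:360,270:406,::-1],(320,400),interpolation=cv2.INTER_CUBIC)
cv2.imwrite("pics/c4.png",c)
E
```

```text
time_s: 10.25
ee_pos: [0.466, -0.2147, 0.0114]
orientation: [-0.023, -3.141, 0.0]
force: [-0.8, 0.1, -1.5]
gripper_width: 0.0639
gripper_force: 0.0
time_s: 10.75
ee_pos: [0.4656, -0.2147, 0.193]
orientation: [-0.024, -3.141, -0.0]
force: [0.9, 0.4, -0.4]
gripper_width: 0.064
gripper_force: 0.0
time_s: 11.05
ee_pos: [0.4679, -0.216, 0.255]
orientation: [0.023, 3.134, -0.004]
force: [0.4, -0.6, 0.4]
gripper_width: 0.0206
gripper_force: 0.0
11.05 [ 0.46788255 -0.21599283  0.25501742] [-0.07552663  0.24206228  0.59120385  1.58627473 -0.13882493  1.34751183
  2.08792713]
```

View pics/c4.png

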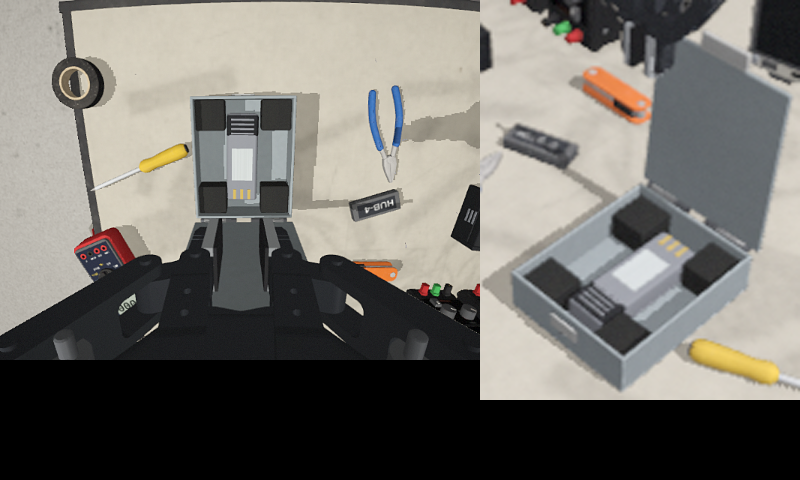

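The pack lies flat in the slot between all four foam blocks, and the lid is upright. Now I'll go over and behind the lid with the fingers shut.

```bash
python3 -m crank '{"dp":[[0,0,-0.04],[-0.03,0,-0.055],[-0.075,0,-0.06],[-0.12,0,-0.06],[-0.142,0,-0.06]],"rotation":[[0,0,0],[0,0,0],[0,0,0],[0,0,0],[0,0,0]],"gripper":[0,0,0,0,0]}' && python3 -m crank '{"dp":[[0,0,0.03],[0,0,0.07],[0,0,0.1],[0,0,0.13],[0,0,0.135]],"rotation":[[0,0,0],[0,0,0],[0,0,0],[0,0,0],[0,0,0]],"gripper":[0,0,0,0,0]}'; python3 -m crank '{"dp":[[0,0,0],[0,0,0]],"rotation":[[0,0,0],[0,0,0]],"gripper":[0,0]}'
```

```text
time_s: 11.65
ee_pos: [0.6106, -0.2148, 0.3073]
orientation: [-0.018, -3.138, -0.004]
force: [0.7, 1.1, -0.3]
gripper_width: -0.0
gripper_force: 0.0
time_s: 12.15
ee_pos: [0.604, -0.2147, 0.1693]
orientation: [-0.024, -3.129, -0.007]
force: [-0.7, 0.6, -0.4]
gripper_width: -0.0001
gripper_force: 0.0
time_s: 12.35
ee_pos: [0.6085, -0.2173, 0.1775]
orientation: [0.023, 3.14, -0.001]
force: [0.4, 0.2, 0.2]
gripper_width: 0.0004
gripper_force: 0.0
```

```bash
python3 -m crank '{"dp":[[0.015,0,0],[0.03,0,-0.004],[0.04,0,-0.006],[0.05,0,-0.006],[0.06,0,-0.006]],"rotation":[[0,0,0],[0,0,0],[0,0,0],[0,0,0],[0,0,0]],"gripper":[0,0,0,0,0]}' && python3 -m crank '{"dp":[[0.01,0,0],[0.02,0,0],[0.03,0,0.003],[0.04,0,0.007],[0.05,0,0.012]],"rotation":[[0,0,0],[0,0,0],[0,0,0],[0,0,0],[0,0,0]],"gripper":[0,0,0,0,0]}'
```

```text
time_s: 12.85
ee_pos: [0.5493, -0.2166, 0.1844]
orientation: [0.022, 3.136, -0.003]
force: [3.1, -1.2, 1.7]
gripper_width: 0.0
gripper_force: 1.6
time_s: 13.35
ee_pos: [0.4971, -0.2153, 0.1709]
orientation: [0.023, 3.141, -0.0]
force: [1.1, -0.6, 2.9]
gripper_width: 0.0
gripper_force: 1.3
```

```bash
python3 -m crank '{"dp":[[0.01,0,0.006],[0.02,0,0.012],[0.028,0,0.019],[0.036,0,0.026],[0.043,0,0.033]],"rotation":[[0,0,0],[0,0,0],[0,0,0],[0,0,0],[0,0,0]],"gripper":[0,0,0,0,0]}' && python3 -m crank '{"dp":[[0.006,0,0.007],[0.012,0,0.014],[0.017,0,0.022],[0.021,0,0.03],[0.025,0,0.038]],"rotation":[[0,0,0],[0,0,0],[0,0,0],[0,0,0],[0,0,0]],"gripper":[0,0,0,0,0]}' && python3 -m crank '{"dp":[[0.003,0,0.008],[0.006,0,0.016],[0.008,0,0.023],[0.01,0,0.03],[0.011,0,0.036]],"rotation":[[0,0,0],[0,0,0],[0,0,0],[0,0,0],[0,0,0]],"gripper":[0,0,0,0,0]}'
```

```text
time_s: 13.85
ee_pos: [0.4538, -0.2147, 0.137]
orientation: [-0.024, -3.141, -0.0]
force: [0.9, -0.6, 3.1]
gripper_width: 0.0002
gripper_force: 1.1
time_s: 14.35
ee_pos: [0.4293, -0.2143, 0.0987]
orientation: [-0.023, -3.141, 0.0]
force: [0.6, -1.8, 1.9]
gripper_width: -0.0001
gripper_force: 1.0
time_s: 14.85
ee_pos: [0.419, -0.214, 0.063]
orientation: [0.023, 3.141, -0.0]
force: [0.8, -1.3, 2.1]
gripper_width: -0.0001
gripper_force: 0.9
```

```bash
python3 -m crank '{"dp":[[0.001,0,0.005],[0.001,0,0.009],[0.001,0,0.012],[0.001,0,0.014],[0.001,0,0.016]],"rotation":[[0,0,0],[0,0,0],[0,0,0],[0,0,0],[0,0,0]],"gripper":[0,0,0,0,0]}' && python3 -m crank '{"dp":[[0,0,0.001],[0,0,0.002],[0,0,0.002]],"rotation":[[0,0,0],[0,0,0],[0,0,0]],"gripper":[0,0,0]}'
```

```text
time_s: 15.35
ee_pos: [0.4176, -0.214, 0.0479]
orientation: [-0.023, -3.141, -0.001]
force: [-4.4, 1.9, 22.2]
gripper_width: 0.0001
gripper_force: 10.7
time_s: 15.65
ee_pos: [0.4176, -0.214, 0.0478]
orientation: [-0.024, -3.141, -0.004]
force: [-6.5, 2.5, 22.2]
gripper_width: -0.0002
gripper_force: 11.2
```

Firm stop at z = 0.048, which is exactly the closed height. I'll lift off, move clear and check.

```bash
python3 -m crank '{"dp":[[0,0,-0.01],[0,0,-0.04],[0,0,-0.08],[0,0,-0.12],[0,0,-0.16]],"rotation":[[0,0,0],[0,0,0],[0,0,0],[0,0,0],[0,0,0]],"gripper":[0,0,0,0,0]}' && python3 -m crank '{"dp":[[0,0.04,-0.02],[0,0.09,-0.03],[0,0.13,-0.03],[0,0.17,-0.03],[0,0.2,-0.03]],"rotation":[[0,0,0],[0,0,0],[0,0,0],[0,0,0],[0,0,0]],"gripper":[0,0,0,0,0]}' && python3 -m crank '{"dp":[[0,0.04,0],[0,0.08,0],[0,0.1,0],[0,0.1,0],[0,0.1,0]],"rotation":[[0,0,0],[0,0,0],[0,0,0],[0,0,0],[0,0,0]],"gripper":[0,0,0,0,0]}'; python3 - <<'E'
from h import *
from rig import r
a=r.snapshot("scene");t=r.snapshot("top")
c=np.zeros((480,800,3),np.uint8);c[:420,:480]=cv2.resize(a["color"][200:375,230:430,::-1],(480,420));c[:400,480:800]=cv2.resize(t["color"][200:350,330:450,::-1],(320,400))
cv2.imwrite("pics/c5.png",c)
E
```

```text
time_s: 16.15
ee_pos: [0.4174, -0.2131, 0.2066]
orientation: [-0.022, -3.14, -0.002]
force: [0.8, 0.1, -1.0]
gripper_width: 0.0
gripper_force: 0.0
time_s: 16.65
ee_pos: [0.42, -0.0104, 0.2353]
orientation: [-0.017, -3.141, -0.003]
force: [0.6, -0.5, -0.1]
gripper_width: -0.0005
gripper_force: 0.0
time_s: 17.15
ee_pos: [0.4218, 0.0856, 0.2351]
orientation: [-0.022, -3.14, 0.002]
force: [-0.1, -0.1, -0.1]
gripper_width: 0.0002
gripper_force: 0.0
```

View pics/c5.png

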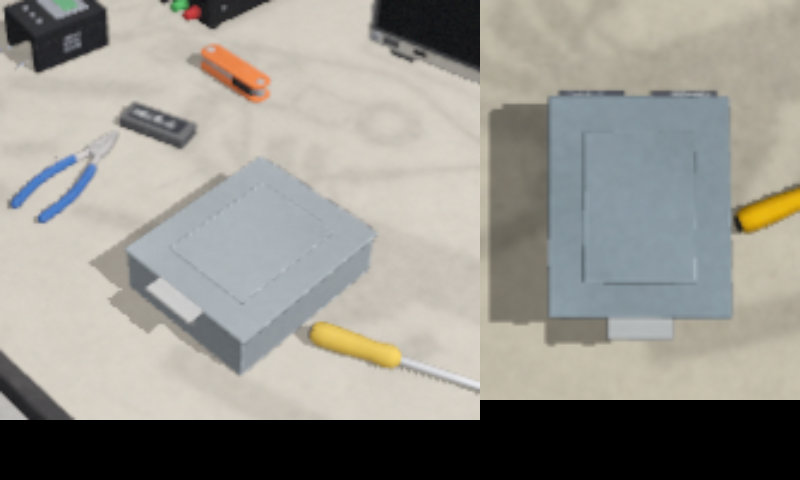

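The lid lies flat on the rim, with the tab at (173,297) in the left view. The hub, pliers, hex keys and driver have not been moved.

```bash
python3 -c "
from rig import r
print(r.close_job())"
```

```text
the job is handed in; nothing more can be done
None
```

The battery pack is out of the dock and lying flat in the cradle, the lid is fully closed, the tools and hub were left alone, and the job was handed in at about 17 s.

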